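# Slide the butter dish between hob and scale onto the cooling stone

## Robot

A 6-joint arm with a two-finger parallel gripper is mounted at the origin on the work surface. World frame = base frame: x ahead of the robot, y to its left, z up, the work surface at z = 0. Lengths are in m, angles in rad, forces in N, time in s.
With the tool pointing down it reaches from about 0.225 to 0.875 m from the base axis. Payload 3.4 kg.
Tool frame: the origin (TCP) lies at the very end of the fingers, on their centre line; the grasp point (between the pads) lies 19 mm behind it (manip.hold_point_z is the distance from the TCP to the grasp point, in m); z points along the fingers, x is the direction in which the jaws open and shut, and the axes are right-handed (so a half turn about z gives the same grasp; the last joint's range is limited). The gripper opens to 85 mm and grips with 20 to 120 N. Pads are 22 mm wide; open, the fingers measure 114 mm over their backs; the gripper's body (76 mm by 85 mm) begins 54 mm behind the grasp point. The pads swing forward as they close: fully open they stand 13 mm farther back than shut.
Start: joints at [-1.253, 0.276, 1.505, -0, 1.361, -0.121], TCP at [0.244, -0.521, 0.231] pointing down, gripper open.
Joint ranges: [-2.89, 2.89], [-0.75, 2.08], [0.22, 2.7], [-1.18, 4.32], [0.11, 2.71], [-2.7, 2.7]. Speed limits (rad/s): [2.57, 2.57, 3.14, 3.14, 3.14, 3.14].

## Interface

Orientations are given as a unit quaternion [w, x, y, z].
In Python, from rig import telemetry, cams, manip, finder gives the robot as it stands. The module is installed in compiled form; this text tells all that it offers.
- The arm moves only by the tool carry_out, never from a script. Its argument "rows" is a list that holds one entry, the list of rows, each a list of 5 numbers: the gripper's target within -1 to 1 (fully open at 1, half-way at 0, shut at -1), then the shift along the world's x, y, z in cm, then the turn about the world's z in rad. A call has 1 to 12 rows; each row shifts and turns the commanded pose from where the row before left it; what a row does not reach is not made up. A row lasts 1/10 s, in which the tool goes at most 50 mm and 8.59 degrees, less where a joint would pass 70% of its speed; a pose out of reach is approached as far as the arm can. A call with a gripper value outside its range is refused whole. The fingers move at their own pace and stop on an object; "force" is the grip in N (left out, the last holds). Time passes only in rows, so rows that do not move let the fingers close. It gives the time, the measured TCP pose, the force and the opening at its end, in the units of the state.
- telemetry.get_state(): the state, without advancing time (a new reading comes with each control period).
- cams.get_image(name): name is "scene" or "top" or "wrist"; returns a dict with "image" (384x512x3 uint8, red, green, blue), "camera_matrix" (3x3 intrinsics, pixels), "eye" and "attitude" of the camera in the world. Camera axes: x right, y down, z forward; pixel columns grow to the right and rows downward; lengths in m; the calibration is good to about 2 mm. A picture is of the moment at which its call begins. There is no depth.
- manip.sign_off(): hands the job in, once; it reports no verdict.
Trained networks look in a picture, given as the dict that the camera call returned (one of the last four; its "shot" number tells which), for a name from the list of things; names that differ only in an ending like _2 or _b are one class to them, and where a whole thing is asked for, a point or a joint stands for the part that bears it (a point fixed in the world has none). Each returns a list of dicts, best first, with "confidence" (0 to 1); they miss things now and then, are a little off and sometimes report something else, mostly with a low value. They report only what shows in the picture. A call takes as long as a camera call. They do not tell look-alikes from the thing itself.
- finder.boxes_of(picture, thing): "xy" ([column, row] in pixels, amid what is visible of it).
The state is a dict: "clock": time; "qpos": joint angles; "qd": joint speeds; "effort": joint torques, N m; "position": TCP position; "ee_rot": TCP orientation; "contact_force": force on the tool from outside, world axes, zero at the start; "moment": the same for the moment, N m; "width": finger opening in m.
Only numpy, scipy, OpenCV 4.12 (cv2) and the standard library are available. Lean on these libraries where they do the work, as an engineer would, in place of code of your own. Each camera call takes 0.05 s, during which the arm holds its last target.

## Task

Push the round lidded butter dish along the table top, through the narrow gap between the hob and the kitchen scale, and on until it stands wholly on the round dark cooling stone on the other side. Only push it by its side with the fingers: do not lift or tip it and leave the lid's knob alone. Do not press hard on the hob or the scale, leave the rolls, jars, cup and spatula where they are, and let go at the end.

Things in the scene. Friction and masses are not known exactly. Their poses are not given: they have to be found in the camera images.
- dish: Round white lidded butter dish, loose, 0.3 to 0.7 kg. Upright cylinder 100 mm in diameter up to 34 mm high, then a low domed lid to 50 mm and a small knob to 69 mm. Origin: centre of its underside; z up. It starts beyond one end of the gap, on the robot's left or right, usually not in line with the gap.
- knob: The knob in the middle of the dish's lid (part of the dish, same axes), 22 mm across and 19 mm high; not to be touched. Origin: its foot, 50 mm above the dish's underside, on the dish's axis.
- hob: Steel induction hob fixed on the gap's far side: 52 mm high, 240 mm along the gap (its y), 280 mm deep (its x, pointing away from gap and robot). Upright sides, vertical corners rounded 12 mm. A fixed low pan on it, 107 to 263 mm from the gap-side face, reaches 90 mm above the table. Origin: middle of the upright face bordering the gap, at table level; z up. The gap runs along its y axis.
- scale: White kitchen scale fixed on the gap's near side: 48 mm high, 200 mm along the gap (its y), 170 mm deep towards the robot (its -x). Upright sides, corners rounded 12 mm. Its face is parallel to the hob's, 108 to 112 mm from it; it may be shifted up to 20 mm along the gap. Origin: middle of the upright face bordering the gap, at table level; axes as the hob's.
- stone: Round dark slate cooling stone, 160 mm in diameter, let flush into the table top (no step to slide over) beyond the other end of the gap from the dish. Origin: its centre at table level.
- roll_a: Bread roll, 72 mm across, 47 mm high, loose bystander. Origin: centre of its underside.
- roll_b: Bread roll, 72 mm across, 47 mm high, loose bystander. Origin: centre of its underside.
- roll_c: Bread roll, 72 mm across, 47 mm high, loose bystander. Origin: centre of its underside.
- jam: Jam jar, 58 mm across, 75 mm high, loose bystander. Origin: centre of its underside.
- cup: White cup, 72 mm across, 70 mm high, loose bystander. Origin: centre of its underside.
- pepper: Pepper jar, 44 mm across, 75 mm high, loose bystander. Origin: centre of its underside.
- spreader: Spatula lying flat along its x axis, 200 mm long, loose bystander. Origin: centre of its underside.
Mind the look-alikes: they are no part of the job. What is shaped like the dish but turquoise is not meant.

How it is judged:
On the way:
1. the dish is in the middle of the gap between hob and scale, standing on the table (y of dish in the frame of hob between -0.05 and 0.05 m and x of dish in the frame of hob between -0.075 and -0.04 m and height (world z) of dish below 0.006 m), for 0.1 s.
At the end, for the whole second after the job is handed in: The dish, having passed through the gap, stands upright and at rest on the table with its centre within 30 mm of the stone's centre (wholly on the stone) (horizontal distance between dish and stone below 0.03 m and height (world z) of dish below 0.006 m and angle between dish's own z axis and vertical below 0.05 rad and linear speed of dish below 0.01 m/s); the robot touches nothing.
It fails at once if the dish is lifted off the table (more than 10 mm) (height (world z) of dish above 0.01 m).
It fails at once if the dish is tipped (more than 0.2 rad) (angle between dish's own z axis and vertical above 0.2 rad).
It fails at once if the fingers touch the lid's knob (more than 1 N) (contact force between knob and the fingers above 1 N).
It fails at once if the robot presses on the hob or the scale with more than 25 N (contact force between any of the arm, the fingers and hob above 25 N or contact force between any of the arm, the fingers and scale above 25 N).
It fails at once if a roll, jar, cup or the spatula is moved more than 25 mm (distance of any of roll_a, roll_b, roll_c, jam, cup, pepper, spreader from where it was at the start of the episode above 0.025 m).
It also fails if it takes over 64 s, if anything falls off the work surface, if the arm or the gripper's body presses on something with over 40 N, if the wrist force passes 120 N, or if a joint passes its speed limit or range.

## Working session

There is one attempt and no reset: what is moved stays moved. The work goes in short steps, Python scripts to look and compute and a tool call to move; the robot and the scene stay as the last step left them, time stands still between calls to the robot, and variables do not carry over. Pictures are saved under pics/ and viewed, and the job is handed in when it is done.

Besides the shell and the picture viewer there is one more tool, called after "Request:" as name(argument=value, ...), one argument or row to a line, values as JSON. carry_out: Moves the arm, as the interface text tells. Its arguments: {"type":"object","properties":{"rows":{"type":"array","items":{"type":"array","items":{"type":"array","items":{"type":"number"}}}},"force":{"type":"number"}},"required":["rows"]}

```bash
mkdir -p pics
cat > h.py <<'E'
import numpy as np, cv2
from rig import telemetry, cams, manip, finder
from scipy.spatial.transform import Rotation as R
def rot(p):
    a=np.array(p["attitude"],float)
    return a if a.shape==(3,3) else R.from_quat([a[1],a[2],a[3],a[0]]).as_matrix()
def ray(p,px,z):
    K=np.array(p["camera_matrix"]);d=rot(p)@np.linalg.inv(K)@np.array([px[0],px[1],1.])
    e=np.array(p["eye"]);return e+d*(z-e[2])/d[2]
def proj(p,X):
    K=np.array(p["camera_matrix"]);c=rot(p).T@(np.array(X,float)-np.array(p["eye"]));u=K@c;return u[:2]/u[2]
def save(p,n,s=1.5): cv2.imwrite("pics/"+n,cv2.resize(p["image"][:,:,::-1],None,fx=s,fy=s,interpolation=cv2.INTER_CUBIC))
E
python3 - <<'E'
from h import *
s=telemetry.get_state();print(s["clock"],s["position"],s["ee_rot"],s["width"])
hs=dict(dish=.03,hob=.052,scale=.048,stone=0,roll_a=.03,jam=.04,cup=.04,pepper=.04,spreader=.005,knob=.06)
for n in ["top","scene"]:
    p=cams.get_image(n);save(p,n+"0.png");print(n,p["eye"],p["attitude"],p["camera_matrix"])
    for t,h in hs.items():
        for b in finder.boxes_of(p,t)[:4]:print(t,round(b["confidence"],2),np.round(b["xy"],1),np.round(ray(p,b["xy"],h),3))
E
```

```text
0.0 [ 0.24412385 -0.52002361  0.23040661] [-5.89296849e-04  8.44045850e-01 -5.36270225e-01 -7.08915093e-04] 0.08518539139941325
top [ 0.22921948 -0.0194361   1.63385898] [ 0.05806666 -0.69919877  0.71014388 -0.05869427] [[459.90387661   0.         256.04981698]
 [  0.         459.90387661 193.62680832]
 [  0.           0.           1.        ]]
dish 0.88 [402.4 247.7] [ 0.299 -0.527  0.03 ]
dish 0.81 [377.8 175.4] [ 0.556 -0.457  0.03 ]
dish 0.63 [363.9 233.4] [ 0.35  -0.397  0.03 ]
dish 0.57 [337.3 191.7] [ 0.499 -0.31   0.03 ]
hob 0.9 [246.  129.2] [0.727 0.009 0.052]
scale 0.91 [261.5 220.2] [ 0.4   -0.04   0.048]
stone 0.89 [168.4 199.7] [0.485 0.292 0.   ]
roll_a 0.88 [172.8 254.9] [0.286 0.268 0.03 ]
roll_a 0.56 [181.8 134.2] [0.719 0.242 0.03 ]
roll_a 0.52 [311.7 124.8] [ 0.747 -0.229  0.03 ]
jam 0.66 [139.8 142.5] [0.687 0.39  0.04 ]
cup 0.76 [352.6 149.1] [ 0.651 -0.37   0.04 ]
pepper 0.7 [311.1 123.3] [ 0.749 -0.225  0.04 ]
pepper 0.55 [333.6 254.6] [ 0.279 -0.286  0.04 ]
pepper 0.34 [171.9 256.8] [0.28 0.27 0.04]
pepper 0.3 [167.1 201.9] [0.471 0.289 0.04 ]
spreader 0.68 [
[... 388 characters left out ...]
0.03 ]
dish 0.59 [167.8 236. ] [ 0.509 -0.309  0.03 ]
hob 0.82 [301.2 255.2] [ 0.75  -0.001  0.052]
scale 0.61 [237.1 183.3] [ 0.418 -0.045  0.048]
stone 0.56 [340.1 173.9] [0.484 0.303 0.   ]
roll_a 0.75 [305.1 137.5] [0.301 0.269 0.03 ]
roll_a 0.7 [227.5 286.5] [ 0.741 -0.221  0.03 ]
roll_a 0.63 [365.2 224.7] [0.722 0.235 0.03 ]
jam 0.65 [399.7 198.1] [0.685 0.386 0.04 ]
cup 0.96 [160.7 280.1] [ 0.652 -0.377  0.04 ]
pepper 0.75 [149.7 176.3] [ 0.261 -0.283  0.04 ]
spreader 0.7 [380.2 147.5] [0.437 0.498 0.005]
knob 0.57 [167. 228.] [ 0.505 -0.306  0.06 ]
knob 0.57 [305.  137.5] [0.33  0.249 0.06 ]
knob 0.55 [ 71.4 204.1] [ 0.294 -0.534  0.06 ]
knob 0.39 [116.3 257.3] [ 0.543 -0.465  0.06 ]
```

View pics/top0.png

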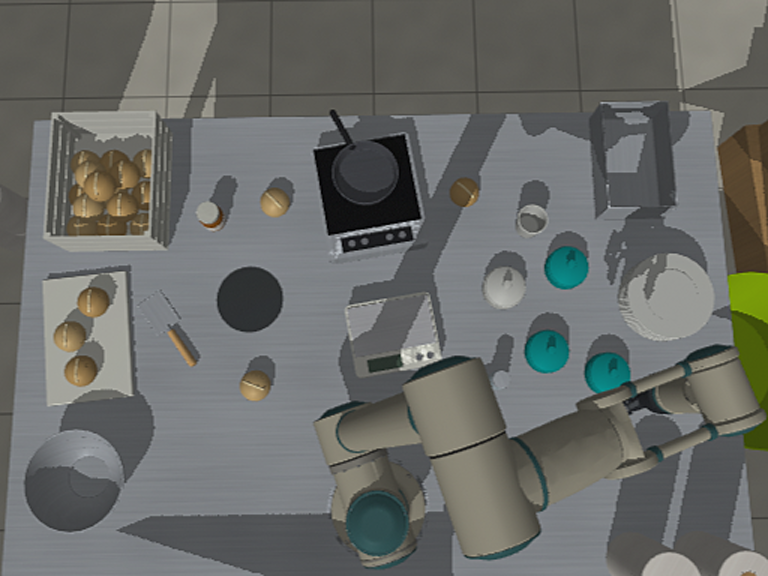

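View pics/scene0.png

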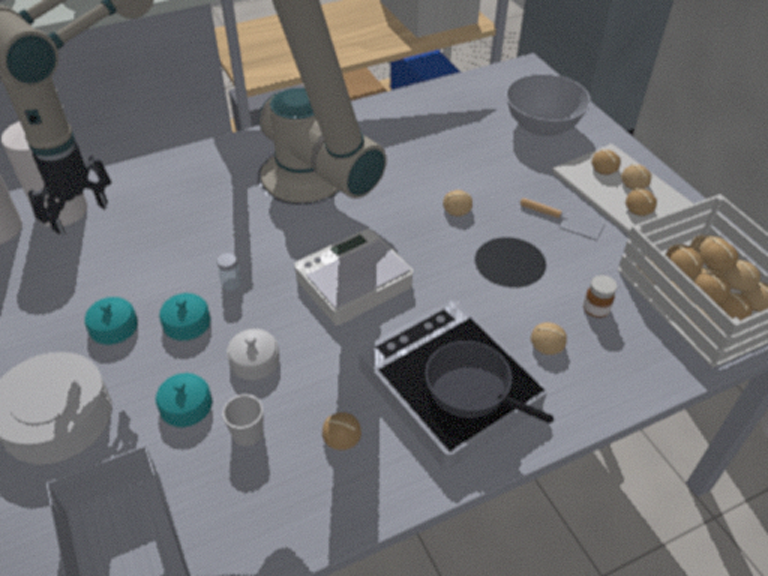

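White dish: top image pixel (337,192), about (0.50,-0.31). The three turquoise dishes are look-alikes. Next I'll fit the hob and scale outlines.

Run:
```python
from h import *
p=cams.get_image("top")
im=p["image"][:,:,::-1]
c=im[80:260,200:380];cv2.imwrite("pics/crop.png",cv2.resize(c,(780,780*180//180))[:600*1]) if 0 else cv2.imwrite("pics/crop.png",cv2.resize(im[80:260,200:380],(600,600),interpolation=cv2.INTER_CUBIC))
g=cams.get_image("scene");cv2.imwrite("pics/crop2.png",cv2.resize(g["image"][140:310,140:380,::-1],(800,567),interpolation=cv2.INTER_CUBIC))
```

```text
(no output)
```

View pics/crop.png

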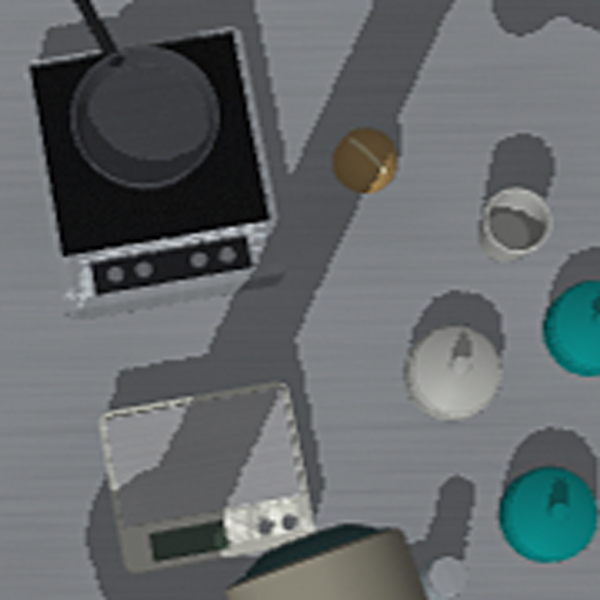

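View pics/crop2.png

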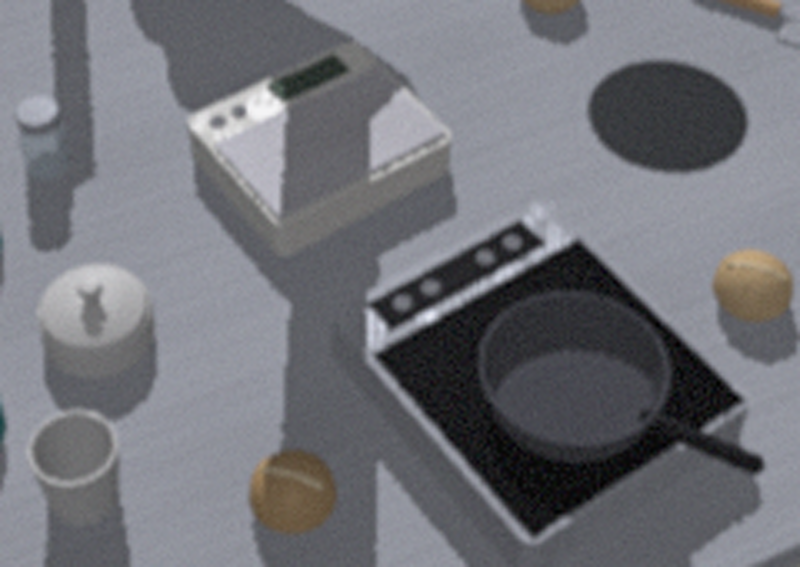

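```bash
cat > fit.py <<'E'
from h import *
from scipy.optimize import least_squares
T=cams.get_image("top");S=cams.get_image("scene")
def world(q):
    hx,hy,a,g,s=q
    Rm=np.array([[np.cos(a),-np.sin(a)],[np.sin(a),np.cos(a)]]);h=np.array([hx,hy]);k=3.5e-3
    W=lambda l,z:np.r_[h+Rm@np.array(l),z]
    hob=[W((k,.12-k),.052),W((k,-.12+k),.052),W((.28-k,-.12+k),.052),W((.28-k,.12-k),.052)]
    sc=[W((-g-k,s+.1-k),.048),W((-g-k,s-.1+k),.048),W((-g-.17+k,s-.1+k),.048),W((-g-.17+k,s+.1-k),.048)]
    return hob,sc,W
f=10/3
tp=lambda x,y:np.array([(x+.5)/f-.5+200,(y+.5)/f-.5+80])
sp=lambda x,y:np.array([(x+.5)/f-.5+140,(y+.5)/f-.5+140])
obs=[(T,0,3,tp(31,66)),(T,0,2,tp(238,31)),(T,1,0,tp(102,416)),(T,1,1,tp(287,384)),
 (S,1,0,sp(450,136)),(S,1,1,sp(280,220)),(S,1,2,sp(192,122)),(S,0,2,sp(532,540)),(S,0,3,sp(745,402))]
def res(q):
    w=world(q);r=[(proj(c,w[i][j])-o) for c,i,j,o in obs]
    return np.r_[np.ravel(r),(q[3]-.11)/.002]
if __name__=="__main__":
    q=least_squares(res,[.6,0,-.05,.11,0],loss="soft_l1").x;print(np.round(q,4));print(np.round(res(q)[:-1].reshape(-1,2),1),res(q)[-1])
    np.save("q.npy",q)
    hob,sc,W=world(q)
    for p,n,o,t in((T,"ft.png",(200,80),(180,180)),(S,"fs.png",(140,140),(240,170))):
        c=cv2.resize(p["image"][o[1]:o[1]+t[1],o[0]:o[0]+t[0],::-1],None,fx=f,fy=f,interpolation=cv2.INTER_CUBIC)
        for L in(hob,sc):
            for z in(None,0):
                pts=np.array([((proj(p,X if z is None else np.r_[X[:2],0])-o+.5)*f-.5) for X in L]).round().astype(int)
                cv2.polylines(c,[pts],True,(0,0,255) if z is None else (0,255,255),1)
        cv2.imwrite("pics/"+n,c)
E
python3 fit.py
```

```text
[ 0.5852 -0.0132  0.1626  0.1097  0.0041]
[[-1.3  0.4]
 [ 0.   0. ]
 [-0.1 -0.1]
 [-1.1 -0.2]
 [ 0.1 -0.1]
 [-0.2  0.7]
 [-1.3 -1.2]
 [-1.7  1.2]
 [ 0.8 -0.1]] -0.16914370672506396
```

View pics/ft.png

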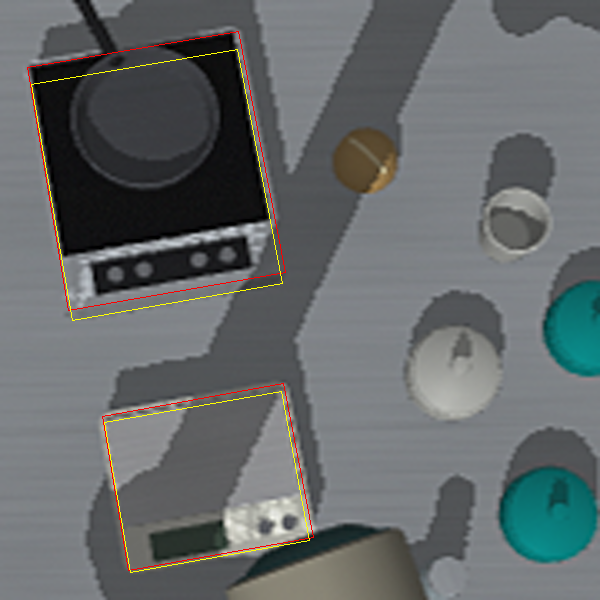

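View pics/fs.png

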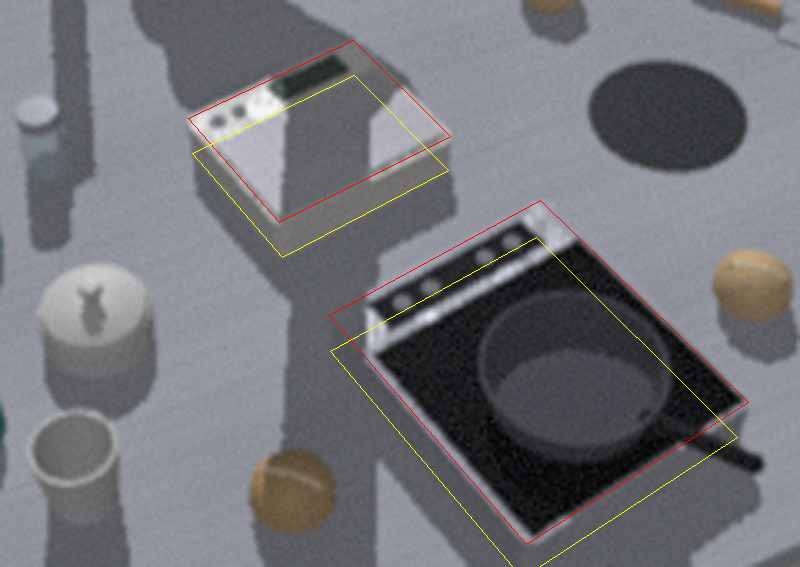

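```bash
cat > dish.py <<'E'
from h import *
from scipy.optimize import least_squares
import sys
def sil(p,c,shape=False):
    th=np.linspace(0,2*np.pi,60);P=[]
    for r,z in((.05,0),(.05,.034),(.035,.045)):
        P+=[proj(p,(c[0]+r*np.cos(t),c[1]+r*np.sin(t),z)) for t in th]
    return cv2.convexHull(np.array(P,np.float32))
def cen(h):
    m=cv2.moments(h);return np.array([m["m10"],m["m01"]])/m["m00"],m["m00"]
def dish(p,guess,name=None):
    im=p["image"].astype(int);mn=im.min(2);sat=im.max(2)-mn
    g=cen(sil(p,guess))[0]
    yy,xx=np.mgrid[:384,:512]
    near=np.hypot(xx-g[0],yy-g[1])<32
    m=((sat<22)&(im[:,:,0]>=im[:,:,2]-3)&(mn>95)&near).astype(np.uint8)
    n,l,st,ce=cv2.connectedComponentsWithStats(m)
    k=1+np.argmax(st[1:,4]) if n>1 else 0
    cs,_=cv2.findContours((l==k).astype(np.uint8),cv2.RETR_EXTERNAL,cv2.CHAIN_APPROX_NONE)
    h=cv2.convexHull(max(cs,key=len));o,A=cen(h)
    f=lambda c:cen(sil(p,c))[0]-o
    c=least_squares(f,guess).x
    if name:
        b=np.ascontiguousarray(cv2.resize(p["image"][:,:,::-1],None,fx=3,fy=3))
        cv2.polylines(b,[((sil(p,c)+.5)*3-.5).round().astype(np.int32)],True,(0,0,255),1)
        cv2.polylines(b,[((h+.5)*3-.5).round().astype(np.int32)],True,(0,255,0),1)
        x,y=(np.array(o)*3).astype(int);x0=max(0,x-150);y0=max(0,y-150);cv2.imwrite("pics/"+name,b[y0:y0+300,x0:x0+300])
    return c,A,cen(sil(p,c))[1]
def hobf(c):
    q=np.load("q.npy");a=q[2];d=np.array(c[:2])-q[:2]
    return np.array([d@[np.cos(a),np.sin(a)],d@[-np.sin(a),np.cos(a)]])
def w(l):
    q=np.load("q.npy");a=q[2];return q[:2]+np.array([[np.cos(a),-np.sin(a)],[np.sin(a),np.cos(a)]])@np.array(l)
if __name__=="__main__":
    g=[float(sys.argv[1]),float(sys.argv[2])];t=sys.argv[3]
    for n in("top","scene"):
        p=cams.get_image(n);
        if len(sys.argv)>4: save(p,f"{n}_{t}.png")
        try: c,A,B=dish(p,g,f"d_{n}_{t}.png");print(n,np.round(c,4),A,B,"hob frame",np.round(hobf(c),4))
        except Exception as e: print(n,e)
    s=telemetry.get_state();print(s["clock"],s["position"],s["contact_force"],s["width"],"hobf tcp",hobf(s["position"]))
E
python3 dish.py .503 -.31 a
python3 - <<'E'
from h import *
# stone ellipse
for n in("top","scene"):
    p=cams.get_image(n);c0=proj(p,(.485,.295,0));im=p["image"].astype(int);yy,xx=np.mgrid[:384,:512]
    m=((im.max(2)<75)&(np.hypot(xx-c0[0],yy-c0[1])<35)).astype(np.uint8)
    n_,l,st,ce=cv2.connectedComponentsWithStats(m);k=1+np.argmax(st[1:,4]);print(n,ray(p,ce[k],0),st[k])
E
cd pics; python3 -c "
import cv2,numpy as np;cv2.imwrite('dd.png',np.hstack([cv2.imread('d_top_a.png'),cv2.imread('d_scene_a.png')]))"
```

```text
top [ 0.5014 -0.3059] 627.0 672.5295829134993 hob frame [-0.13   -0.2753]
scene [ 0.5003 -0.3057] 896.0 966.6260417416925 hob frame [-0.1311 -0.2749]
1.4 [ 0.24429101 -0.52056624  0.23132152] [ 0.00418719 -0.19073805  0.39475991] 0.08515423333448645 hobf tcp [-0.41853175 -0.44549693]
top [0.48642093 0.30074244 0.        ] [ 145  178   43   43 1484]
scene [0.48593877 0.30067792 0.        ] [ 317  159   47   32 1140]
```

View pics/dd.png

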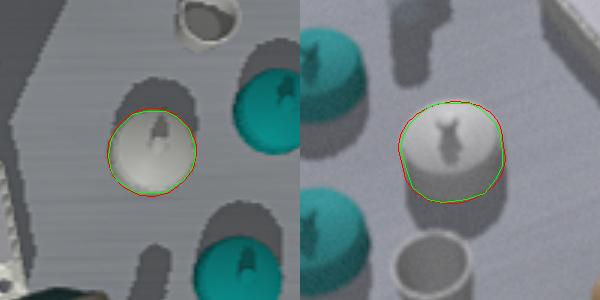

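Request:
carry_out(
  rows=[
    [[0, 3.5, 2.5, 0, 0.08], [0, 3.5, 2.5, 0, 0.08], [0, 3.5, 2.5, 0, 0.08], [0, 3.5, 2.5, 0, 0.08], [0, 3.4, 2.6, 0, 0.08], [0, 3.4, 2.6, 0, 0.076], [0, 0, 0, -3, 0], [0, 0, 0, -3, 0], [0, 0, 0, -3, 0], [0, 0, 0, -3, 0], [0, 0, 0, 0, 0], [0, 0, 0, 0, 0]],
  ],
)

```text
clock: 2.7
position: [0.4524, -0.3687, 0.1115]
ee_rot: [-0.0, 0.947, -0.322, -0.0]
contact_force: [0.7, -0.2, 0.3]
width: 0.0427
```

```bash
python3 dish.py .501 -.306 b 1; python3 -c "
from h import *
s=telemetry.get_state();print(s['ee_rot'],s['qpos'])
p=cams.get_image('wrist');save(p,'w_b.png')"
```

```text
top [ 0.5044 -0.3026] 565.0 671.8623330844566 hob frame [-0.1265 -0.2725]
scene [ 0.5    -0.3053] 898.0 966.1145276036114 hob frame [-0.1314 -0.2745]
2.8 [ 0.45328299 -0.36967389  0.11315548] [ 0.27777835 -0.17105893  0.06200208] 0.042845792178465854 hobf tcp [-0.18786423 -0.33043763]
[ 8.01226251e-04  9.46664102e-01 -3.22217273e-01  1.57036437e-03] [-8.03086855e-01  3.76523024e-01  1.66477426e+00  1.27920455e-05
  1.09676948e+00 -1.46950120e-01]
```

View pics/scene_b.png

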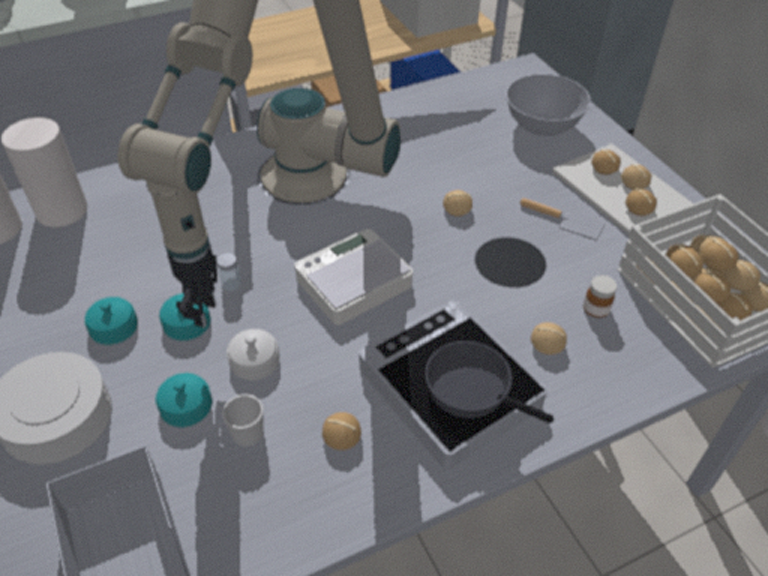

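View pics/w_b.png

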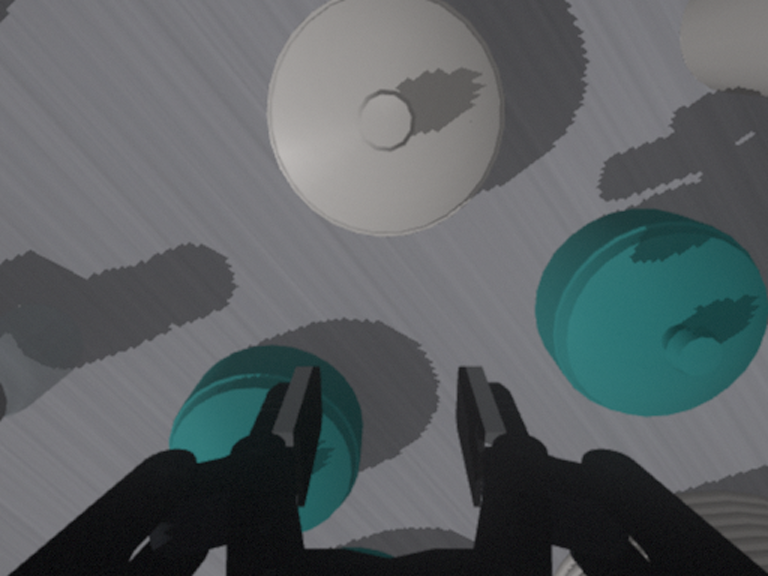

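Request:
carry_out(
  rows=[
    [[0, 0.5, 0.6, -2.5, 0], [0, 0, 0, -2.5, 0], [0, 0, 0, -2.5, 0], [0, 0, 0, -1.8, 0], [0, 0, 0, -0.8, 0], [0, 0, 0, 0, 0], [0, 0, 0, 0, 0]],
  ],
)

```text
clock: 3.55
position: [0.4581, -0.3634, 0.0116]
ee_rot: [0.001, 0.947, -0.322, 0.001]
contact_force: [0.3, 0.1, 0.2]
width: 0.0424
```

```bash
python3 dish.py .501 -.306 c 1; python3 -c "
from h import *
p=cams.get_image('wrist');save(p,'w_c.png')"
```

```text
top [ 0.5073 -0.2993] 494.0 671.2441543678287 hob frame [-0.1232 -0.2697]
scene [ 0.4999 -0.3055] 903.5 966.2272732716519 hob frame [-0.1314 -0.2747]
3.65 [ 0.45814601 -0.36344215  0.01178203] [-0.47585174 -0.36803728 -1.41529379] 0.042706049937060155 hobf tcp [-0.1820563  -0.32507559]
```

View pics/w_c.png

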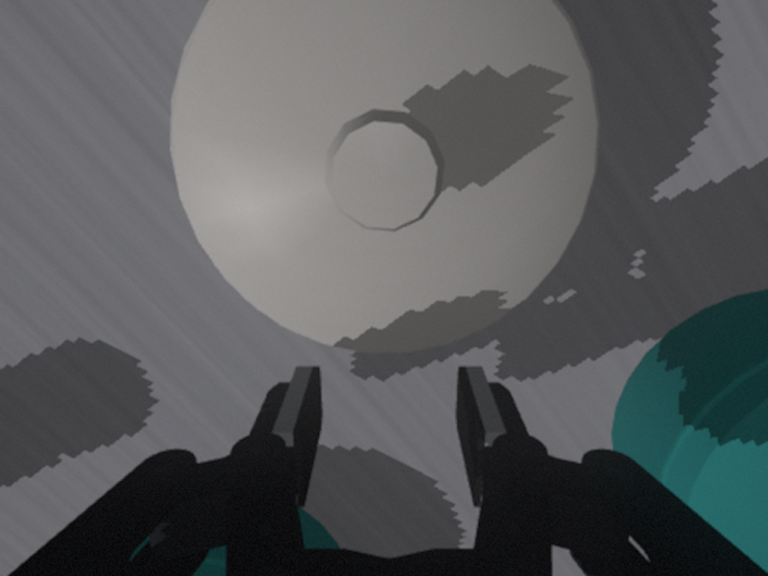

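View pics/scene_c.png

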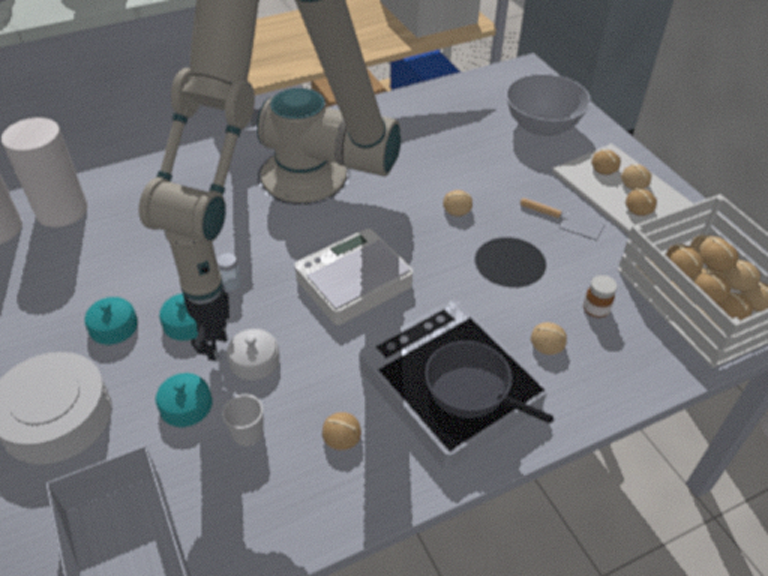

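Request:
carry_out(
  rows=[
    [[0, 0.55, 0.7, 0, 0], [0, 0.3, 0.38, 0, 0], [0, 0.5, 0.65, 0, 0], [0, 0.6, 0.8, 0, 0], [0, 0.6, 0.8, 0, 0], [0, 0.6, 0.8, 0, 0], [0, 0.6, 0.8, 0, 0], [0, 0.6, 0.8, 0, 0], [0, 0.5, 0.65, 0, 0], [0, 0.3, 0.4, 0, 0], [0, 0, 0, 0, 0]],
  ],
)

```text
clock: 4.8
position: [0.5094, -0.2935, 0.0101]
ee_rot: [-0.001, 0.947, -0.322, 0.0]
contact_force: [0.1, -0.6, 0.0]
width: 0.0428
```

```bash
python3 dish.py .54 -.253 d 1; python3 -c "
from h import *
p=cams.get_image('wrist');save(p,'w_d.png')"
```

```text
top [ 0.5562 -0.2317] 285.0 660.8821787955239 hob frame [-0.064 -0.211]
scene [ 0.5413 -0.2494] 913.0 975.2496128039202 hob frame [-0.0815 -0.226 ]
4.9 [ 0.50879809 -0.29370438  0.00984743] [ 1.10552022 -0.61024626  0.31233811] 0.04274435477901577 hobf tcp [-0.12078019 -0.26446017]
```

View pics/w_d.png

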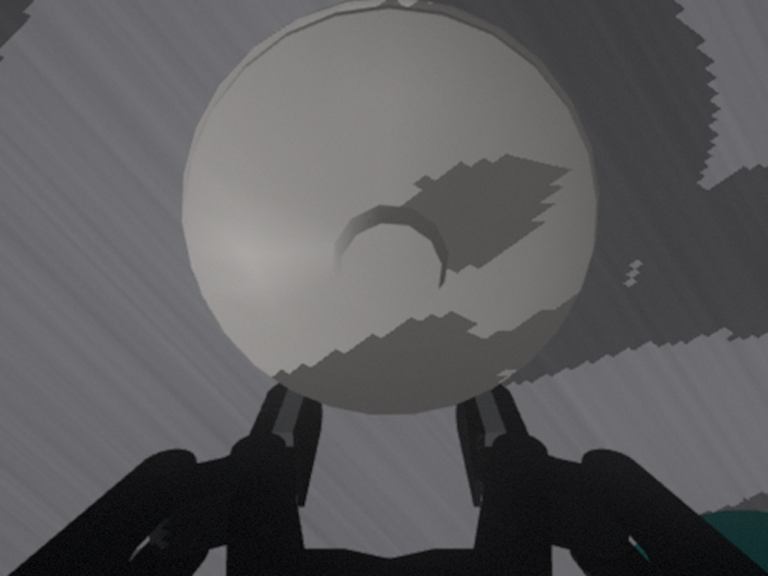

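View pics/d_scene_d.png

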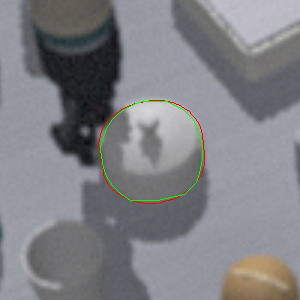

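Request:
carry_out(
  rows=[
    [[0, 0.4, 0.45, 0, 0], [0, 0.6, 0.7, 0, 0], [0, 0.6, 0.7, 0, 0], [0, 0.4, 0.4, 0, 0], [0, 0.2, 0.25, 0, 0], [0, 0, 0, 0, 0], [0, -1, -1.3, 0, 0], [0, -1, -1.3, 0, 0], [0, 0, 0, 0, 0]],
  ],
)

```text
clock: 5.85
position: [0.5092, -0.2981, 0.0105]
ee_rot: [0.0, 0.946, -0.323, 0.0]
contact_force: [-0.4, -0.1, -1.4]
width: 0.0425
```

```bash
python3 dish.py .564 -.224 e 1
```

```text
top [ 0.568  -0.2213] 549.0 659.3484966803808 hob frame [-0.0507 -0.2026]
scene [ 0.5629 -0.2244] 917.0 982.6486398309935 hob frame [-0.0562 -0.2048]
5.95 [ 0.5100809  -0.29682888  0.01045485] [ 0.19141351 -0.77629856 -0.05429463] 0.04316895196211176 hobf tcp [-0.12002026 -0.26775116]
```

View pics/scene_e.png

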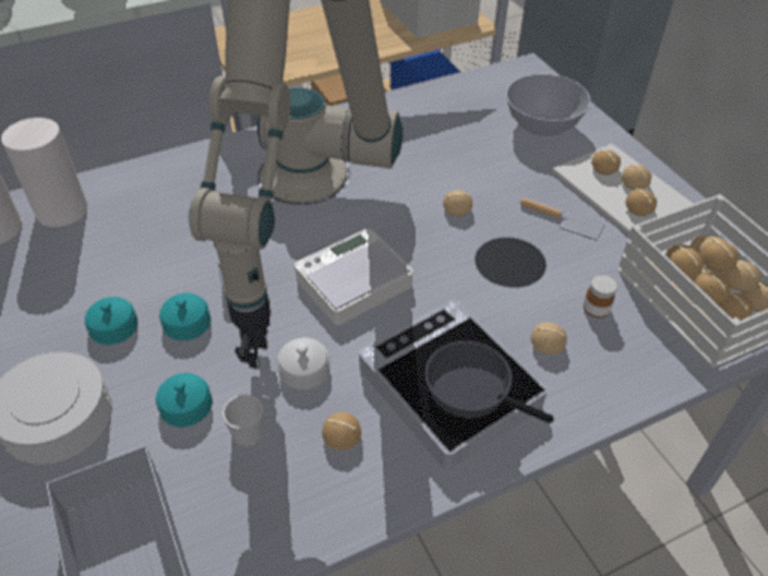

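View pics/d_scene_e.png

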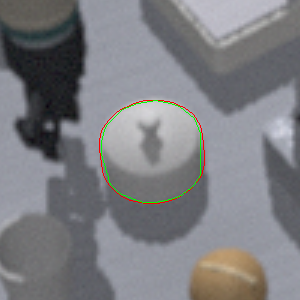

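Request:
carry_out(
  rows=[
    [[0, 1.1, -0.3, 0, 0.137], [0, 1.1, -0.2, 0, 0.137], [0, 1.1, 0, 0, 0.137], [0, 1.1, 0, 0, 0.137], [0, 1.1, 0.2, 0, 0.136], [0, 1.1, 0.2, 0, 0.136], [0, 0, 0, 0, 0], [0, 0, 0, 0, 0]],
  ],
)

```text
clock: 6.75
position: [0.5764, -0.2965, 0.0102]
ee_rot: [-0.0, 0.997, 0.081, -0.0]
contact_force: [-0.1, 0.2, 1.3]
width: 0.0428
```

```bash
python3 dish.py .564 -.224 f 1; python3 -c "
from h import *
p=cams.get_image('wrist');save(p,'w_f.png')
print(p['eye'],telemetry.get_state()['ee_rot'])
import numpy as np
q=np.load('q.npy')
from fit import world
hob,sc,W=world(q);b=np.ascontiguousarray(cv2.imread('pics/w_f.png'))
for L in(hob,sc):
  pts=np.array([proj(p,X)*1.5+.25 for X in L]);print(pts.round())
  for i in range(4):
    A,B=L[i],L[(i+1)%4]
    for t in np.linspace(0,1,200):
      u=proj(p,A+(B-A)*t)*1.5
      if 0<u[0]<768 and 0<u[1]<576: cv2.circle(b,(int(u[0]),int(u[1])),1,(0,0,255),-1)
cv2.imwrite('pics/w_f.png',b)
"
```

```text
top [ 0.574  -0.2017] 251.0 657.4566897959448 hob frame [-0.0415 -0.1842]
scene [ 0.5633 -0.2232] 878.0 982.4838411208475 hob frame [-0.0556 -0.2037]
6.85 [ 0.5760017  -0.29667082  0.01020206] [-0.825216    0.07832283 -0.11064756] 0.042959510791839295 hobf tcp [-0.05494385 -0.2782696 ]
[ 0.5616681  -0.21414841  0.15356015] [-2.08559904e-04  9.96712268e-01  8.10217808e-02 -2.87313755e-04]
[[ -9774.  56397.]
 [   810.   -468.]
 [  2756.   -471.]
 [-52786.  52641.]]
[[ -4451. -26136.]
 [   -42.   -692.]
 [ -1261.   -690.]
 [-17814. -25593.]]
```

View pics/w_f.png

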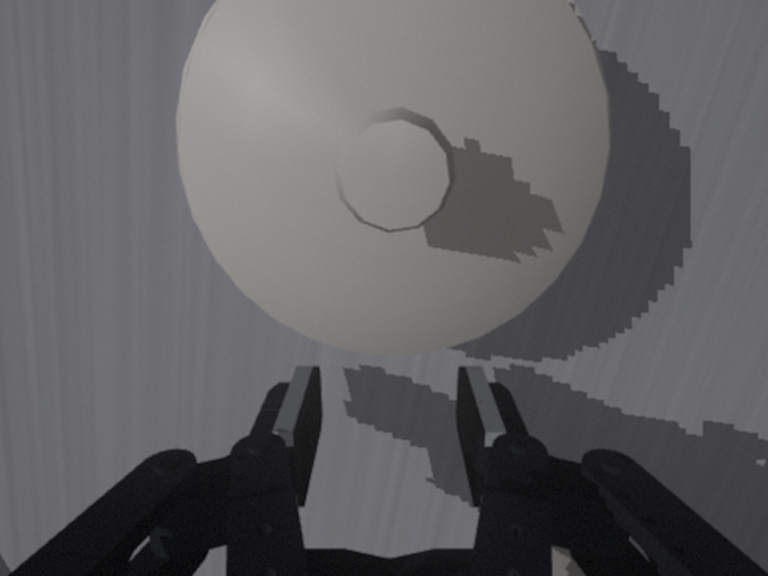

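View pics/top_f.png

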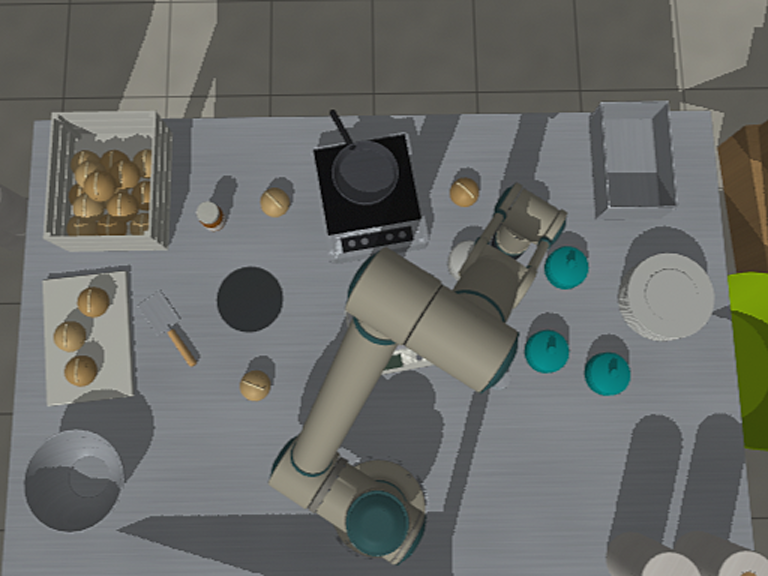

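Request:
carry_out(
  rows=[
    [[0, -0.13, 0.79, 0, 0], [0, -0.1, 0.59, 0, 0], [0, -0.1, 0.59, 0, 0], [0, -0.13, 0.79, 0, 0], [0, -0.13, 0.79, 0, 0], [0, -0.13, 0.79, 0, 0], [0, -0.13, 0.79, 0, 0], [0, -0.13, 0.79, 0, 0], [0, -0.13, 0.79, 0, 0], [0, -0.13, 0.79, 0, 0], [0, -0.1, 0.59, 0, 0], [0, 0, 0, 0, 0]],
  ],
)

```text
clock: 8.2
position: [0.563, -0.2144, 0.0103]
ee_rot: [-0.001, 0.997, 0.082, -0.0]
contact_force: [0.4, 0.0, -0.4]
width: 0.0429
```

```bash
python3 dish.py .554 -.16 g 1; python3 -c "
from h import *
p=cams.get_image('wrist');save(p,'w_g.png')"
```

```text
top [ 0.5935 -0.2355] 188.0 658.8941763283219 hob frame [-0.0278 -0.2207]
scene [ 0.5297 -0.1358] 1109.0 909.3412407163996 hob frame [-0.0746 -0.112 ]
8.3 [ 0.56304187 -0.21511925  0.01023797] [-0.17479048  0.33303648 -0.92050281] 0.0429841050890169 hobf tcp [-0.05452716 -0.19569575]
```

View pics/w_g.png

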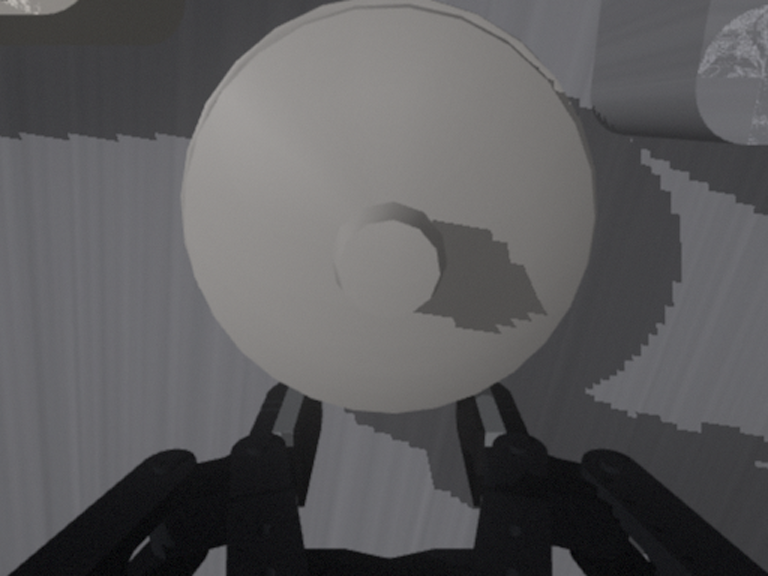

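View pics/d_scene_g.png

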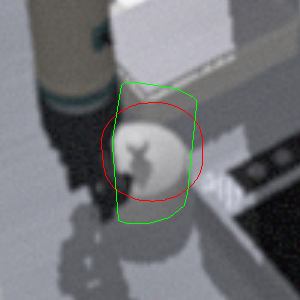

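Run:
```python
from dish import *
p=cams.get_image("wrist");print(p["camera_matrix"],p["eye"],rot(p))
u=lambda x,y:((x+.5)/1.5-.5,(y+.5)/1.5-.5)
for n,x,y,z in[("hob base",593,5,0),("hob base",593,60,0),("hob top",697,60,.052),("hobtop",705,5,.052),("hob corner",755,144,.052),("sc top",78,3,.048),("sc base",185,10,0),("sc base low",150,45,0),("sc corner top",20,13,.048),
 ("dish L",182,200,.034),("dish R",596,200,.034),("knobL",335,260,.069),("knobR",443,260,.069),("bottom",390,412,.034),("top",390,2,.034),("top",390,2,.0)]:
    X=ray(p,u(x,y),z);print(n,np.round(hobf(X)*1000,1))
b=cv2.resize(p["image"][:,:,::-1],None,fx=1.5,fy=1.5)
c=np.vstack([b[:110]]);c=np.hstack([c[:,:220],c[:,560:]]);cv2.imwrite("pics/wg2.png",cv2.resize(c,(780,205)))
```

```text
[[337.82567938   0.         258.9534568 ]
 [  0.         337.82567938 190.99674466]
 [  0.           0.           1.        ]] [ 0.54857961 -0.13298501  0.15359665] [[ 9.86499503e-01  1.55411083e-01  5.16345449e-02]
 [ 1.63763283e-01 -9.35089780e-01 -3.14306683e-01]
 [-5.63806707e-04  3.18519229e-01 -9.47916232e-01]]
hob base [ -0.6 -83.7]
hob base [  1.2 -97.3]
hob top [   1.1 -102.4]
hobtop [  0.8 -93.4]
hob corner [  15.2 -117.2]
sc top [-113.1  -92.5]
sc base [-110.7  -85.1]
sc base low [-121.4  -93.8]
sc corner top [-124.2  -94.2]
dish L [-104.2 -131. ]
dish R [  -6.7 -130.9]
knobL [ -64.8 -135.9]
knobR [ -46.1 -135.8]
bottom [ -55.1 -188.4]
top [-55.3 -89.6]
top [-55.3 -83.1]
```

View pics/wg2.png

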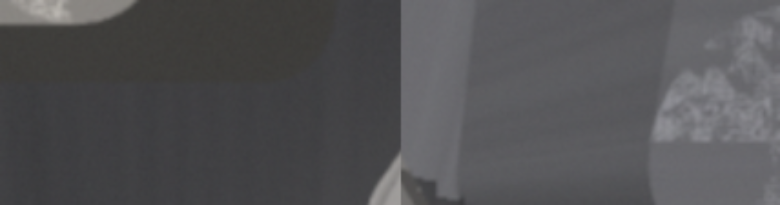

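Request:
carry_out(
  rows=[
    [[0, -0.1, 0.59, 0, 0], [0, -0.13, 0.79, 0, 0], [0, -0.13, 0.79, 0, 0], [0, -0.13, 0.79, 0, 0], [0, -0.13, 0.79, 0, 0], [0, -0.13, 0.79, 0, 0], [0, -0.13, 0.79, 0, 0], [0, -0.13, 0.79, 0, 0], [0, -0.1, 0.59, 0, 0], [0, 0, 0, 0, 0]],
  ],
)

```text
clock: 9.4
position: [0.5519, -0.1474, 0.0104]
ee_rot: [-0.001, 0.997, 0.082, -0.0]
contact_force: [-0.0, -0.3, 1.0]
width: 0.0424
```

```bash
cat > wr.py <<'E'
from dish import *
import sys
p=cams.get_image("wrist");save(p,sys.argv[1]);s=telemetry.get_state();print(s["clock"],s["position"],s["contact_force"],"tcp hobf",hobf(s["position"])*1000)
E
python3 wr.py w_h.png
```

```text
9.45 [ 0.55203355 -0.14786912  0.01036738] [0.33437691 0.12729473 0.43540049] tcp hobf [ -54.50051693 -127.55058816]
```

View pics/w_h.png

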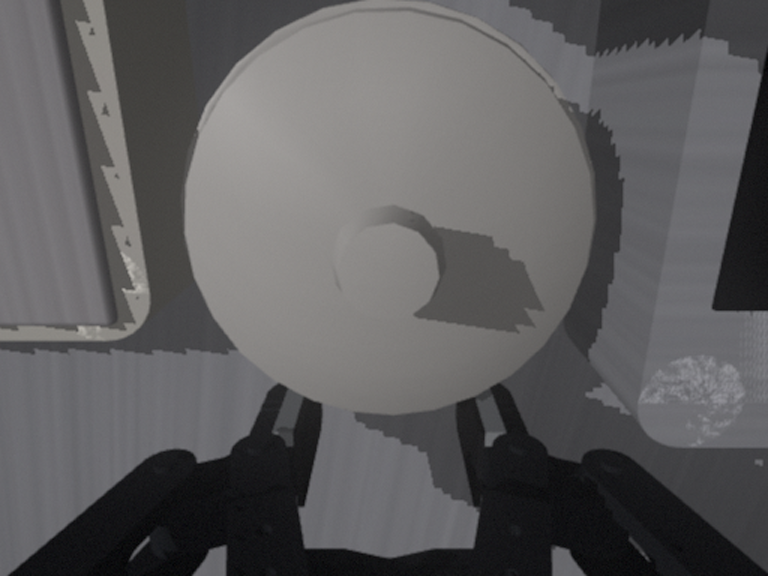

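Request:
carry_out(
  rows=[
    [[0, -0.1, 0.59, 0, 0], [0, -0.13, 0.79, 0, 0], [0, -0.13, 0.79, 0, 0], [0, -0.13, 0.79, 0, 0], [0, -0.13, 0.79, 0, 0], [0, -0.13, 0.79, 0, 0], [0, -0.13, 0.79, 0, 0], [0, -0.1, 0.59, 0, 0], [0, 0, 0, 0, 0]],
  ],
)

```text
clock: 10.35
position: [0.542, -0.0882, 0.0103]
ee_rot: [-0.001, 0.997, 0.082, -0.0]
contact_force: [0.3, 0.0, 1.0]
width: 0.0426
```

```bash
python3 wr.py w_i.png
```

```text
10.4 [ 0.54196172 -0.08850018  0.01020114] [-0.11430623  0.13917819  0.08268237] tcp hobf [-54.82592923 -67.33426168]
```

View pics/w_i.png

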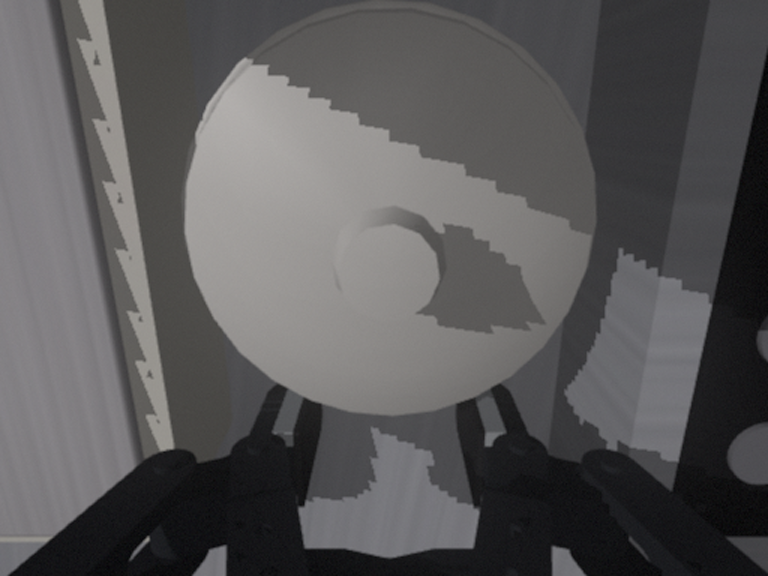

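Request:
carry_out(
  rows=[
    [[0, -0.1, 0.59, 0, 0], [0, -0.13, 0.79, 0, 0], [0, -0.13, 0.79, 0, 0], [0, -0.13, 0.79, 0, 0], [0, -0.13, 0.79, 0, 0], [0, -0.13, 0.79, 0, 0], [0, -0.13, 0.79, 0, 0], [0, -0.13, 0.79, 0, 0], [0, -0.13, 0.79, 0, 0], [0, -0.13, 0.79, 0, 0], [0, -0.1, 0.59, 0, 0], [0, 0, 0, 0, 0]],
  ],
)

```text
clock: 11.6
position: [0.5284, -0.0055, 0.0103]
ee_rot: [-0.0, 0.997, 0.082, -0.0]
contact_force: [-1.2, -0.3, 0.1]
width: 0.0428
```

```bash
python3 wr.py w_j.png;python3 dish.py .518 .06 j 1
```

```text
11.65 [ 0.52854906 -0.00588977  0.01038069] [ 0.37513036  0.29014012 -1.29729589] tcp hobf [-54.68464316  16.35779162]
top [ 0.5477 -0.0009] 123.5 651.9023684327258 hob frame [-0.035   0.0182]
scene [0.5125 0.0664] 389.0 815.1320199519396 hob frame [-0.0588  0.0903]
11.75 [ 0.52880953 -0.00646203  0.01040534] [-0.53752668 -0.03645032  0.01492318] 0.04272337806382093 hobf tcp [-0.05452027  0.01575091]
```

View pics/w_j.png

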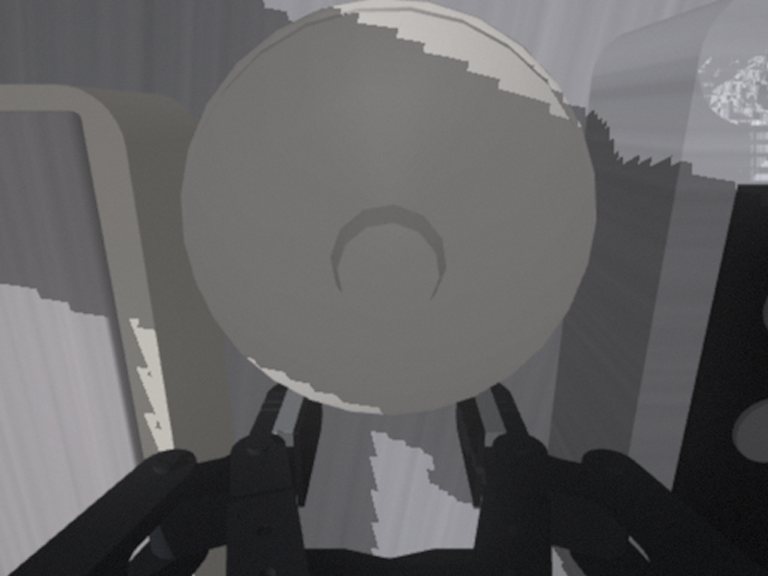

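View pics/scene_j.png

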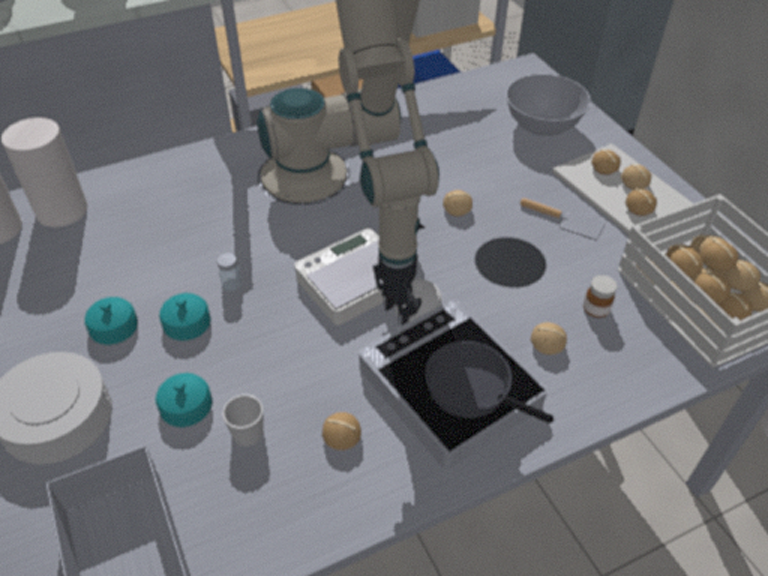

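Request:
carry_out(
  rows=[
    [[0, -0.1, 0.59, 0, 0], [0, -0.13, 0.79, 0, 0], [0, -0.13, 0.79, 0, 0], [0, -0.13, 0.79, 0, 0], [0, -0.13, 0.79, 0, 0], [0, -0.13, 0.79, 0, 0], [0, -0.13, 0.79, 0, 0], [0, -0.13, 0.79, 0, 0], [0, -0.13, 0.79, 0, 0], [0, -0.13, 0.79, 0, 0], [0, -0.13, 0.79, 0, 0], [0, -0.13, 0.79, 0, 0]],
  ],
)

```text
clock: 12.95
position: [0.5134, 0.0867, 0.0103]
ee_rot: [0.0, 0.997, 0.082, 0.0]
contact_force: [0.7, -2.7, 0.9]
width: 0.0425
```

Request:
carry_out(
  rows=[
    [[0, -0.1, 0.8, 0, 0], [0, -0.1, 0.8, 0, 0], [0, -0.1, 0.8, 0, 0], [0, -0.1, 0.8, 0, 0], [0, -0.1, 0.8, 0, 0], [0, -0.1, 0.8, 0, 0], [0, -0.1, 0.8, 0, 0], [0, -0.1, 0.8, 0, 0], [0, -0.1, 0.8, 0, 0], [0, -0.1, 0.8, 0, 0], [0, -0.1, 0.6, 0, 0], [0, 0, 0, 0, 0]],
  ],
)

```text
clock: 14.15
position: [0.5021, 0.1735, 0.0102]
ee_rot: [-0.001, 0.997, 0.082, -0.0]
contact_force: [0.2, -0.5, -0.2]
width: 0.0425
```

```bash
python3 wr.py w_k.png;python3 dish.py .493 .23 k 1
```

```text
14.2 [0.50201    0.17316424 0.01007748] [0.0431091  0.08596533 0.03517988] tcp hobf [-51.87959451 197.34617185]
top [0.5043 0.2365] 322.0 670.2958211095538 hob frame [-0.0394  0.2595]
scene [0.4981 0.245 ] 445.5 748.0942082505208 hob frame [-0.0441  0.2689]
14.3 [0.50207437 0.17257245 0.01006045] [0.47446467 1.07384637 0.48584376] 0.042217428564509885 hobf tcp [-0.0519119   0.19675176]
```

View pics/w_k.png

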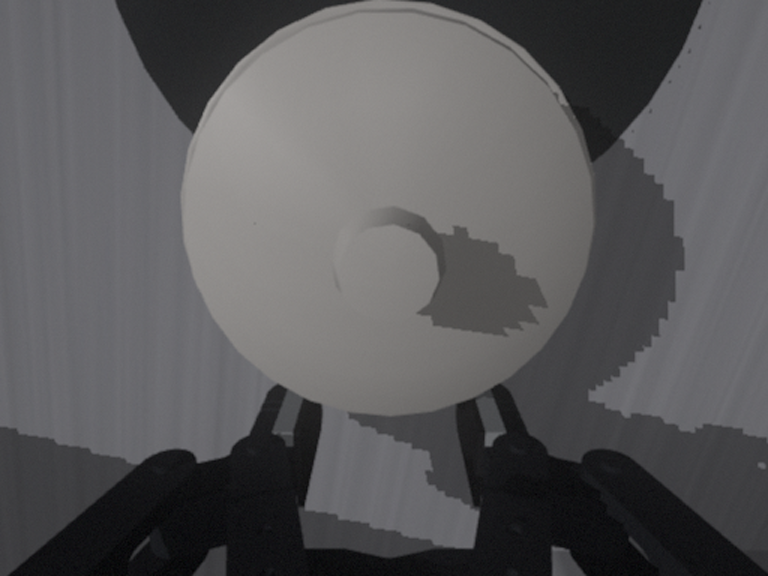

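View pics/scene_k.png

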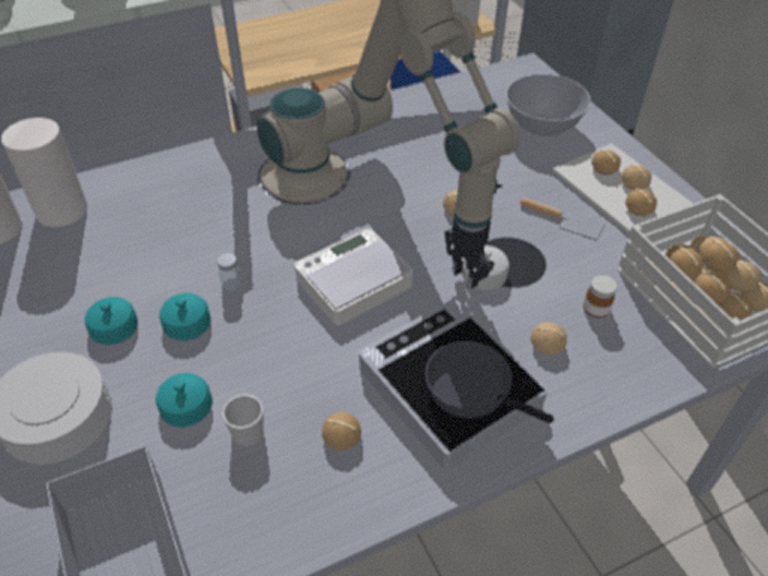

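Request:
carry_out(
  rows=[
    [[0, -0.07, 0.6, 0, 0], [0, -0.07, 0.8, 0, 0], [0, -0.07, 0.8, 0, 0], [0, -0.07, 0.8, 0, 0], [0, -0.07, 0.8, 0, 0], [0, -0.07, 0.8, 0, 0], [0, -0.07, 0.8, 0, 0], [0, -0.07, 0.7, 0, 0], [0, -0.07, 0.6, 0, 0], [0, -0.07, 0.4, 0, 0], [0, 0, 0.2, 0, 0], [0, 0, 0, 0, 0]],
  ],
)

```text
clock: 15.5
position: [0.4955, 0.2456, 0.0104]
ee_rot: [-0.0, 0.997, 0.082, 0.0]
contact_force: [-0.2, 0.2, 0.6]
width: 0.0428
```

Request:
carry_out(
  rows=[
    [[0, 0.15, -1, 0, 0], [0, 0.3, -2, 0, 0], [0, 0.3, -2, 0, 0], [0, 0.3, -2, 0, 0], [0, 0, 0, 4, 0], [0, 0, 0, 4, 0], [0, 0, 0, 4, 0], [0, 0, 0, 4, 0], [0, 0, -4, 0, 0], [0, 0, -4, 0, 0], [0, 0, 0, 0, 0]],
  ],
)

```text
clock: 16.6
position: [0.5061, 0.0908, 0.171]
ee_rot: [0.001, 0.997, 0.08, 0.001]
contact_force: [0.1, 0.4, -0.1]
width: 0.0427
```

```bash
python3 wr.py w_l.png;python3 dish.py .486 .30 l 1; cd pics;  python3 -c "
import cv2,numpy as np;cv2.imwrite('dd.png',np.hstack([cv2.imread('d_top_l.png'),cv2.imread('d_scene_l.png')]))"
```

```text
16.65 [0.50604003 0.09289299 0.17075648] [-0.57940801 -0.20519256 -0.97680966] tcp hobf [-60.90090821 117.48172143]
top [0.4859 0.303 ] 604.0 680.0820419711526 hob frame [-0.0468  0.3281]
scene [0.4813 0.3029] 664.5 720.9701618424151 hob frame [-0.0513  0.3288]
16.75 [0.50596748 0.09497507 0.17037534] [-0.13475481 -0.24500188 -0.11063865] 0.04259559906144612 hobf tcp [-0.06063536  0.11954807]
```

View pics/dd.png

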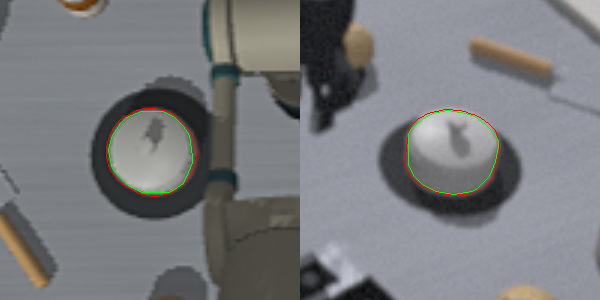

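View pics/scene_l.png

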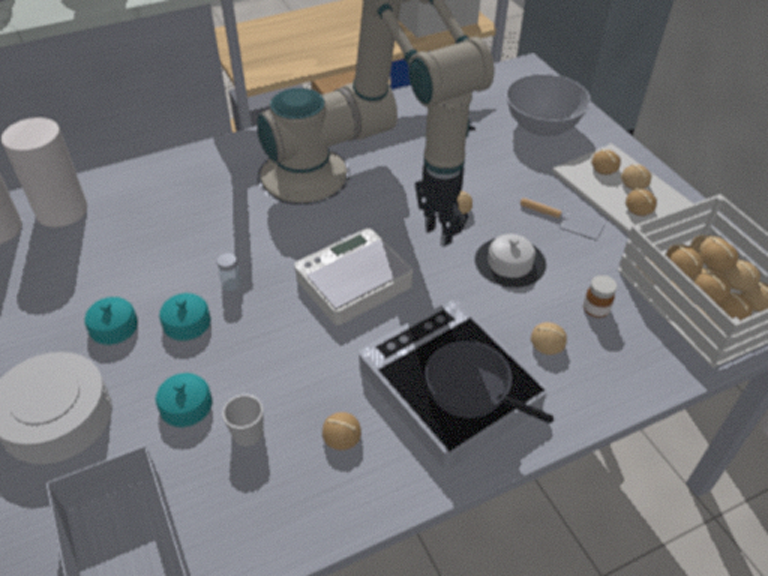

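The dish is centred on the stone (2–5 mm off), the bystanders haven't visibly moved, and the arm is clear.

```bash
python3 -c "
from rig import manip,telemetry
print(telemetry.get_state()['qd']);print(manip.sign_off())"
```

```text
[ 0.02428012  0.00913104 -0.00534513 -0.00211108  0.00106597  0.00077009]
the job is handed in; nothing more can be done
None
```

The white dish is now standing upright on the cooling stone, and I handed the job in at about 16.8 s. I pushed it with the half-open fingers, first diagonally into line with the gap, then straight through the middle. It didn't visibly touch the hob or the scale.

**Final position:** the dish centre is about 2 mm (top camera) to 5 mm (scene camera) from the stone's centre, against the 30 mm allowed.

**Contact:** the force readings taken at the end of each move and with each picture stayed below about 3 N. I did not record force during the moves.

**Surroundings:** the fingers are up and clear of everything. In the last scene picture, the rolls, jars, cup and spatula look unmoved; I judged that by eye and didn't measure it.

**Disagreements:** while the arm blocked the view, several top-camera dish readings and one or two scene-camera ones were wrong. I ignored those and steered by the wrist camera and the arm's own position.

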